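Trip-test the bench stop, then hold up the hand grinder for inspection

TASK

Do the check before grinding starts: press the bench's mushroom stop button fully down and let it spring up, then twist its head clockwise as far as it goes to reset it. Then draw the cordless hand grinder (the tool with the slim nose and thin bit, not the broad-headed torch) out of its slanted charging cup, turn it level and hold it still for inspection with its middle at least 20 cm above the bench top. Finish while still holding it there in the gripper, with nothing else bearing it; leave the torch in its cup and the other things on the bench where they are.

Things in the scene. Friction and masses are not known exactly. Their poses are not given: they have to be found in the camera images.
- stop_press (a joint): How far the mushroom head is pushed down: 0 = up (rest), 0.006 m = fully down. Spring: starts to move at about 1.5 N, fully down at about 5 N; springs up again when let go.
- stop_turn (a joint): How far the mushroom head is twisted, rad: grows clockwise as seen from above, from a start of 0 to 0.12 to a hard stop at 0.8 (reset). Stiff by friction (about 0.06 N m), stays where it is left.
- stop_head (a point): Centre of the flat top of the red round mushroom head, 40 mm in diameter, 20 mm tall (full width from 4 to 16 mm below this point), white mark on top. Twist axis: vertical through this point. It stands on a fixed grey box 76 x 76 x 55 mm tall, whose top is 37 mm below this point. The box and the two cups share three places (left, middle, right), in any order.
- grinder_mid (a point): Loose grey hand grinder, about 0.3 kg, 190 mm long; point half-way along its axis. z axis: along it to the nose (roll is arbitrary). Straight round body 40 mm in diameter from 95 mm behind the point (base) to 35 mm ahead, then taper, 16 mm collet, 7 mm bit ending 95 mm ahead. Centre of mass about 19 mm behind. At the start it stands base down in its cup, axis 50 degrees from vertical.
- cup_g: Fixed black cup holding the grinder: foot 130 x 85 x 12 mm; square socket 52 mm wide (inside 44), slanted 50 degrees from vertical, mouth facing up and towards the cup's -x (robot's side), top 103 mm above the bench. 71 mm of the grinder is inside; mouth 24 mm behind the grinder's middle, so 59 mm of straight body is free to grip. Draw out along its axis. Origin: centre of foot's underside.
- cup_t: A second cup just like it, holding the torch. Origin: centre of the foot's underside.
- torch_mid (a point): Inspection torch, left alone: 150 mm long, grey, body 40 mm in diameter widening to a flat round head 54 mm in diameter. Half-way along its axis; z axis towards its head. It leans in its cup in the same way as the grinder.
- tape: Bystander: lying roll of paper tape, 60 mm across, 25 mm tall. Origin: centre of underside.
- socket: Bystander: upright steel wrench socket, 28 mm diameter, 38 mm tall. Origin: centre of underside.
- pin: Bystander: upright dark steel pin, 20 mm diameter, 30 mm tall. Origin: centre of underside.
- casting: Bystander: small aluminium casting, 50 x 56 x 52 mm tall. Origin: centre of its block's underside.
- wrench: Bystander: steel wrench lying flat, 150 mm long. Origin: near its middle, on the underside.
- mug: Bystander: white mug, 76 mm across, 85 mm tall. Origin: centre of underside.
- tin: Bystander: green jar, 60 mm across, 60 mm tall. Origin: centre of underside.
Things that resemble listed ones, but are neither listed nor needed, are in the scene too. Leave any purple look-alike of the part that bears stop_press alone.

How it is judged:
By the outcome, as a careful person would: the job done as asked, in the order asked, and still so for the second after the job is handed in, while the arm keeps its last pose, push and grip.
It also fails if it takes over 61 s, if anything falls off the work surface, if the arm or the gripper's body presses on something with over 40 N, if the wrist force passes 120 N, or if a joint passes its speed limit or range.

ROBOT

A 6-joint arm with a two-finger parallel gripper is mounted at the origin on the work surface. World frame = base frame: x ahead of the robot, y to its left, z up, the work surface at z = 0. Lengths are in m, angles in rad, forces in N, time in s.
With the tool pointing down it reaches from about 0.25 to 0.775 m from the base axis. Payload 4 kg.
Tool frame: the origin (TCP) lies at the very end of the fingers, on their centre line; the grasp point (between the pads) lies 19 mm behind it; z points along the fingers, y is the direction in which the jaws open and shut (so a half turn about z gives the same grasp; the last joint's range is limited). The gripper opens to 94 mm and grips with 3 to 60 N. Pads are 16 mm wide; open, the fingers measure 119 mm over their backs; the gripper's body (75 mm by 177 mm) begins 78 mm behind the grasp point.
Start: joints at [1.167, 0.087, 1.371, -0, 1.684, -0.103], TCP at [0.163, 0.525, 0.173] pointing down, gripper open.
Joint ranges: [-3.1, 3.1], [-0.76, 2.03], [0.27, 2.55], [-1.08, 4.22], [0.17, 2.65], [-2.57, 2.57]. Speed limits (rad/s): [2.79, 2.79, 3.14, 3.14, 3.14, 3.14].

INTERFACE

Orientations are given as [roll, pitch, yaw] about the fixed x, y, z axes, in that order (R = Rz(yaw) Ry(pitch) Rx(roll)).
In Python, from bench import robot, cams, models gives the robot as it stands.
- The arm moves only by the tool step_arm, never from a script. Its argument "series" is a list of rows, each a list of 5 numbers: the gripper command: -1 is shut, 1 is fully open, values between are in proportion, then the shift along the tool's x, y, z in mm, then the turn about the tool's z in degrees. A call has 1 to 20 rows; each row is the pose to reach, as a shift and turn from the pose commanded when the call began, along the tool's axes at that moment; what a row does not reach only later rows make up. A row lasts 1/8 s, in which the tool goes at most 62.5 mm and 10.7 degrees, less where a joint would pass 70% of its speed; a pose out of reach is approached as far as the arm can. A call with a gripper value outside its range is refused whole. The fingers move at their own pace and stop on an object; the grip force is fixed at half the most. Time passes only in rows, so rows that repeat a pose let the fingers close. It gives the time, the measured TCP pose, the force and the opening at its end, in the units of the state.
- robot.get_obs(): the state, without advancing time (a new reading comes with each control period).
- cams.snapshot(name): name is "side" or "top"; returns a dict with "pixels" (384x512x3 uint8, red, green, blue), "fov_y" (degrees; the focal length in pixels is half the picture's height over the tangent of half this angle, whatever the lens; pixels are square), "cx", "cy" (the principal point, pixels), "R" (3x3) and "t" (3): a world point X has camera coordinates R X + t. Camera axes: x right, y down, z forward; pixel columns grow to the right and rows downward; lengths in m; the calibration is good to about 2 mm. A picture is of the moment at which its call begins. There is no depth.
- robot.close_job(): hands the job in, once; it reports no verdict.
Trained networks look in a picture, given as the dict that the camera call returned (one of the last four; its "shot" number tells which), for a name from the list of things; names that differ only in an ending like _2 or _b are one class to them, and where a whole thing is asked for, a point or a joint stands for the part that bears it (a point fixed in the world has none). Each returns a list of dicts, best first, with "p" (0 to 1); they miss things now and then, are a little off and sometimes report something else, mostly with a low value. They report only what shows in the picture. A call takes as long as a camera call. They do not tell look-alikes from the thing itself.
- models.find_in(picture, label): "position" ([x, y, z] in m, in world coordinates, good to about 4 mm: the middle of the surface that is visible of it).
- models.pinpoint(picture, label): "position" ([x, y, z] in m, in world coordinates, good to about 4 mm: a listed point, or the origin of a listed thing).
The state is a dict: "time": time; "joint_positions": joint angles; "qvel": joint speeds; "joint_torque": joint torques, N m; "tool_pos": TCP position; "ee_rot": TCP orientation; "wrist_force": force on the tool from outside, world axes, zero at the start; "wrist_torque": the same for the moment, N m; "width": finger opening in m.
Only numpy, scipy, OpenCV 4.12 (cv2) and the standard library are available. Lean on these libraries where they do the work, as an engineer would, in place of code of your own. Each camera call takes 0.05 s, during which the arm holds its last target. There are 200 camera calls.

## Working session

There is one attempt and no reset: what is moved stays moved. The work goes in short steps, Python scripts to look and compute and a tool call to move; the robot and the scene stay as the last step left them, time stands still between calls to the robot, and variables do not carry over. Pictures are saved under pics/ and viewed, about 8 in all and at most 12, crops included, and the job is handed in when it is done.

Besides the shell and the picture viewer there is one more tool, called after "Call:" as name(argument=value, ...) on one line, values as JSON. step_arm: Moves the arm, as the interface text tells. Its arguments: {"type":"object","properties":{"series":{"type":"array","items":{"type":"array","items":{"type":"number"}}}},"required":["series"]}

```bash
mkdir -p pics; ls
cat > h.py <<'E'
import numpy as np, cv2
from bench import robot, cams, models
def snap(n,f=None):
    s=cams.snapshot(n)
    if f: cv2.imwrite('pics/'+f,cv2.cvtColor(s['pixels'],cv2.COLOR_RGB2BGR))
    return s
def proj(s,X):
    c=np.array(s['R'])@np.array(X)+np.array(s['t']); f=192/np.tan(np.radians(s['fov_y'])/2)
    return c[:2]/c[2]*f+[s['cx'],s['cy']]
def ray(s,u,v,z):
    f=192/np.tan(np.radians(s['fov_y'])/2);R=np.array(s['R']);t=np.array(s['t'])
    o=-R.T@t; d=R.T@np.array([(u-s['cx'])/f,(v-s['cy'])/f,1]); return o+d*(z-o[2])/d[2]
E
python3 - <<'E'
from h import *
np.set_printoptions(precision=4,suppress=True)
S={n:snap(n,n+'0.png') for n in('top','side')}
cv2.imwrite('pics/both0.png',np.hstack([cv2.imread('pics/top0.png'),cv2.imread('pics/side0.png')])[:, :])
for n,s in S.items():
    print(n,s['fov_y'],-np.array(s['R']).T@np.array(s['t']))
    for l in['stop_head','grinder_mid','cup_g','cup_t','torch_mid','tape','mug','casting','tin','socket','pin','wrench']:
        for d in models.pinpoint(s,l)[:3]:
            print(n,l,round(d['p'],2),np.array(d['position']),proj(s,d['position']).round(0), {k:v for k,v in d.items() if k not in('p','position')})
print(robot.get_obs())
E
```

```text
pics
top 46.03046832051096 [ 0.3607 -0.0013  1.7035]
top stop_head 0.61 [ 0.5083 -0.3735  0.0909] [354. 194.] {}
top stop_head 0.46 [ 0.6268 -0.2572  0.0915] [321. 161.] {}
top grinder_mid 0.54 [ 0.5765 -0.0247  0.0974] [257. 174.] {}
top grinder_mid 0.48 [ 0.6447 -0.429  -0.0016] [362. 161.] {}
top grinder_mid 0.38 [ 0.7783 -0.1539 -0.0014] [291. 126.] {}
top cup_g 0.76 [ 0.5353  0.2792 -0.001 ] [176. 188.] {}
top cup_t 0.76 [ 0.5353  0.2792 -0.001 ] [176. 188.] {}
top torch_mid 0.64 [0.5161 0.2816 0.0805] [172. 191.] {}
top tape 0.55 [0.7549 0.1555 0.0001] [210. 131.] {}
top mug 0.94 [ 0.6145  0.4245 -0.002 ] [139. 167.] {}
top casting 0.6 [ 0.7766 -0.1539 -0.0041] [290. 127.] {}
top tin 0.61 [ 0.5775 -0.0235  0.0961] [257. 174.] {}
top tin 0.6 [ 0.6446 -0.4272  0.0019] [362. 161.] {}
top socket 0.37 [0.5859 0.128  0.0004] [216. 175.] {}
top pin 0.46 [ 0.5675 -0.1266  0.0002] [283. 180.] {}
top wrench 0.5 [ 0.3054 -0.3293 -0.0018] [337. 250.] {}
side 54.74475960193712 [ 0.1791 -0.6081  0.7545]
side stop_head 0.73 [ 0.5116 -0.3736  0.0913] [342. 301.] {}
side stop_head 0.68 [ 0.5803
[... 663 characters left out ...]
ide socket 0.61 [ 0.5897  0.1266 -0.0008] [246. 180.] {}
side socket 0.44 [ 0.3048 -0.328   0.0017] [242. 358.] {}
side pin 0.61 [ 0.5648 -0.1231 -0.0038] [288. 237.] {}
side wrench 0.77 [ 0.3042 -0.3284  0.0008] [242. 358.] {}
{'time': 1.3, 'joint_positions': array([ 1.1669,  0.0872,  1.3707, -0.    ,  1.6836, -0.1031]), 'qvel': array([ 0.0004, -0.0007,  0.0003, -0.0014,  0.0012, -0.001 ]), 'joint_torque': array([  0.0001, -34.0049, -30.2593,   0.0718,   0.0241,  -0.    ]), 'tool_pos': array([0.163 , 0.5253, 0.1725]), 'ee_rot': array([3.1416, 0.    , 2.8408]), 'wrist_force': array([-0.4155, -0.4821,  0.3888]), 'wrist_torque': array([ 0.0212, -0.017 ,  0.0213]), 'width': 0.09381213150423057}
```

View pics/top0.png

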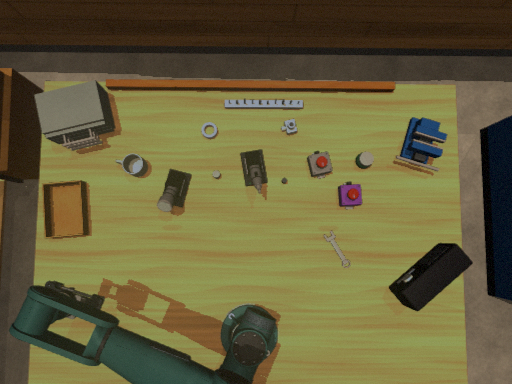

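View pics/side0.png

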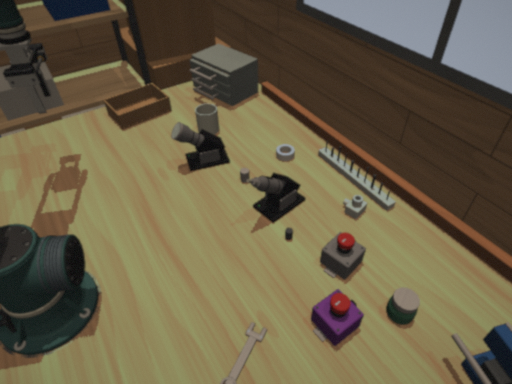

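The real stop is on the grey box: top (321,161), side (347,240). The purple look-alike is at (350,194) in top. The grinder (slim nose) is in the middle cup at top (257,175), and the torch is on the left at (170,195). Next I refine these positions.

Run:
```python
from h import *
np.set_printoptions(precision=4,suppress=True)
S={n:snap(n) for n in('top','side')}
for n,s in S.items():
    h=cv2.cvtColor(s['pixels'],cv2.COLOR_RGB2HSV)
    m=(((h[...,0]<6)|(h[...,0]>172))&(h[...,1]>170)&(h[...,2]>90)).astype(np.uint8)
    k,_,st,c=cv2.connectedComponentsWithStats(m)
    for i in range(1,k):
        if st[i,4]>20 : print(n,st[i],c[i],ray(s,*c[i],0.085))
    X=[.58,-.024,.09]
    u=proj(s,X).astype(int)
    w=cv2.resize(s['pixels'][u[1]-35:u[1]+35,u[0]-45:u[0]+45],None,fx=6,fy=6,interpolation=cv2.INTER_CUBIC)
    S[n]['crop']=w; print(n,'crop origin',u-[45,35])
    for l in('grinder_mid','cup_g','stop_head','torch_mid'):
        for f in (models.pinpoint,models.find_in):
            print(n,l,f.__name__,[(round(d['p'],2),np.array(d['position'])) for d in f(s,l)[:3]])
cv2.imwrite('pics/crop.png',cv2.cvtColor(np.vstack([S['top']['crop'],S['side']['crop']])[:, :],cv2.COLOR_RGB2BGR))
im=cv2.imread('pics/crop.png');cv2.imwrite('pics/crop.png',cv2.resize(im,None,fx=.7,fy=.7,interpolation=cv2.INTER_AREA))
```

```text
top [317 157  10  10  59] [321.678  161.0339] [ 0.6292 -0.2592  0.085 ]
top [348 188  11  11  77] [352.9221 193.1039] [ 0.5133 -0.3709  0.085 ]
top crop origin [211 138]
top grinder_mid call [(0.56, array([ 0.5787, -0.0233,  0.0954]))]
top grinder_mid call [(0.74, array([ 0.5664, -0.0261,  0.1234]))]
top cup_g call [(0.77, array([ 0.6178, -0.0126,  0.0019])), (0.6, array([ 0.5405,  0.2799, -0.0018]))]
top cup_g call [(0.72, array([0.5448, 0.2641, 0.0509])), (0.63, array([ 0.6245, -0.0029,  0.0511]))]
top stop_head call [(0.68, array([ 0.5085, -0.3729,  0.0892])), (0.59, array([ 0.6261, -0.2591,  0.0921]))]
top stop_head call [(0.67, array([ 0.6294, -0.2619,  0.0913])), (0.62, array([ 0.5098, -0.3714,  0.0865]))]
top torch_mid call [(0.82, array([0.5164, 0.2852, 0.0809])), (0.47, array([ 0.568 , -0.1273, -0.003 ]))]
top torch_mid call [(0.65, array([0.4809, 0.2874, 0.1254]))]
side [338 233  16  14 143] [346.0699 239.5245] [ 0.6277 -0.2584  0.085 ]
side [331 293  19  18 234] [340.2521 301.9701] [ 0.511  -0.3707  0.085 ]
side crop origin [226 152]
side grinder_mid call [(0.57, array([ 0.5763, -0.0227,  0.0956]))]
side grinder_mid call [(0.73, array([ 0.562 , -0.0364,  0.1217]))]
side cup_g call [(0.74, array([0.6134, 0.4287, 0.0008])), (0.58, array([ 0.5295,  0.2808, -0.003 ]))]
side cup_g call [(0.65, array([0.5323, 0.2567, 0.028 ])), (0.58, array([ 0.6027, -0.0392,  0.0156]))]
side stop_head call [(0.8, array([ 0.5116, -0.3703,  0.0905])), (0.56, array([ 0.622 , -0.2587,  0.097 ]))]
side stop_head call [(0.76, array([ 0.5084, -0.3742,  0.0923])), (0.7, array([ 0.6227, -0.2625,  0.0971]))]
side torch_mid call [(0.6, array([0.5125, 0.2834, 0.083 ]))]
side torch_mid call [(0.76, array([0.4742, 0.2737, 0.1189]))]
```

View pics/crop.png

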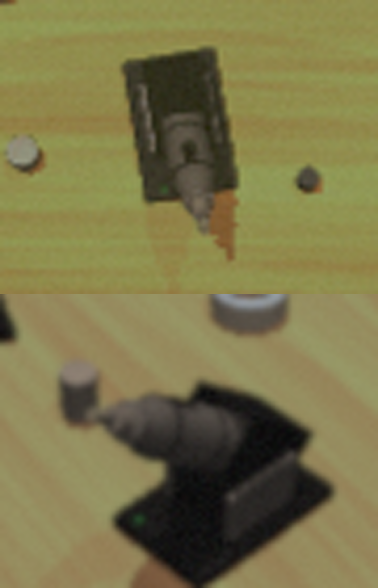

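Call:
step_arm(series=[[-1,0,0,-40,0],[-1,0,0,-80,0],[-1,0,0,-80,0]])

```text
time: 2.58
tool_pos: [0.1637, 0.527, 0.2569]
ee_rot: [3.133, 0.001, 2.841]
wrist_force: [0.4, 0.0, -0.6]
width: 0.0672
```

Crop: the foot of the grinder's cup is turned about 9° in the picture. The bit tip shows at crop (206,228) in top and (93,415) in side, so I convert those.

Run:
```python
from h import *
np.set_printoptions(precision=4,suppress=True)
s=snap('top');q=snap('side')
P=lambda x,y:(211+x/4.2,138+y/4.2)
c=[ray(s,*P(*p),.012) for p in((125,65),(147,200),(214,50),(235,188))];print(np.array(c),np.mean(c,0))
for a,b in((0,1),(2,3)):
    d=c[b]-c[a];print('yaw',np.degrees(np.arctan2(-d[1],-d[0])),np.linalg.norm(d))
tip=ray(s,*P(206,228),.157);print('tip',tip)
# triangulate the tip from both
A=[];B=[]
for S,(u,v) in((s,P(206,230)),(q,(226+93/4.2,152+(415-294)/4.2))):
    a=ray(S,u,v,0);b=ray(S,u,v,.3);d=(b-a)/np.linalg.norm(b-a);M=np.eye(3)-np.outer(d,d);A.append(M);B.append(M@a)
print('tri',np.linalg.lstsq(np.vstack(A),np.hstack(B),rcond=None)[0:2])
```

```text
[[ 0.6677  0.0362  0.012 ]
 [ 0.5453  0.0152  0.012 ]
 [ 0.6821 -0.0441  0.012 ]
 [ 0.5567 -0.0636  0.012 ]] [ 0.613  -0.0141  0.012 ]
yaw 9.702574479865742 0.12419507293188219
yaw 8.836428984349755 0.12689829736298555
tip [ 0.5068 -0.0347  0.157 ]
tri (array([ 0.5049, -0.0346,  0.1582]), array([0.]))
```

Call:
step_arm(series=[[-1,-48,-44,0,7],[-1,-96,-88,0,13],[-1,-144,-131,0,20],[-1,-192,-175,0,26],[-1,-240,-219,0,33],[-1,-288,-263,0,39],[-1,-336,-306,0,46],[-1,-384,-350,0,52],[-1,-432,-394,0,59],[-1,-480,-438,0,65],[-1,-530,-482,0,72],[-1,-580,-526,0,78],[-1,-630,-570,0,85],[-1,-676,-613,0,90],[-1,-676,-613,0,90],[-1,-676,-613,0,90],[-1,-676,-613,0,90]])

```text
time: 4.8
tool_pos: [0.6264, -0.2596, 0.2507]
ee_rot: [-3.138, -0.001, 1.27]
wrist_force: [0.1, -0.2, 0.4]
width: 0.0
```

Call:
step_arm(series=[[-1,1,2,40,0],[-1,1,2,90,0],[-1,1,2,130,0],[-1,1,2,145,0],[-1,1,2,150,0],[-1,1,2,150,0]])

```text
time: 5.55
tool_pos: [0.6301, -0.2601, 0.1046]
ee_rot: [3.138, 0.0, 1.27]
wrist_force: [0.2, -0.8, -0.3]
width: 0.0003
```

Call:
step_arm(series=[[-1,0,0,3,0],[-1,0,0,6,0],[-1,0,0,9,0],[-1,0,0,9,0]])

```text
time: 6.05
tool_pos: [0.629, -0.26, 0.0929]
ee_rot: [-3.141, -0.0, 1.27]
wrist_force: [0.4, -0.4, 0.2]
width: 0.0004
```

Call:
step_arm(series=[[-1,0,0,2,0],[-1,0,0,4,0],[-1,0,0,5,0],[-1,0,0,5,0]])

```text
time: 6.55
tool_pos: [0.6291, -0.26, 0.0883]
ee_rot: [-3.141, -0.0, 1.27]
wrist_force: [-0.6, -0.9, 0.3]
width: 0.0005
```

Call:
step_arm(series=[[-1,0,0,2,0],[-1,0,0,4,0],[-1,0,0,4,0]])

```text
time: 6.92
tool_pos: [0.629, -0.26, 0.0841]
ee_rot: [-3.141, -0.0, 1.27]
wrist_force: [-0.2, -1.3, -0.1]
width: 0.0004
```

Run:
```python
from h import *
o=robot.get_obs();print(o['wrist_force'],o['wrist_torque'],o['tool_pos'],o['joint_torque'])
C=[]
for n in('top','side'):
    s=snap(n);u=proj(s,[.629,-.26,.1]).astype(int)
    C.append(cv2.resize(s['pixels'][u[1]-35:u[1]+35,u[0]-40:u[0]+40],None,fx=5,fy=5,interpolation=cv2.INTER_CUBIC)); print(n,u-[40,35],proj(s,o['tool_pos']),proj(s,[.629,-.259,.092]))
cv2.imwrite('pics/press.png',cv2.cvtColor(np.hstack(C),cv2.COLOR_RGB2BGR))
```

```text
[-0.2166962  -1.33508515 -0.08937898] [-0.03280527  0.12434748  0.01750536] [ 0.62902532 -0.25995107  0.084069  ] [ 5.03117353e-04 -4.68927956e+01 -2.98416907e+01  7.07539637e-02
  2.09552329e-02  7.11352504e-05]
top [282 125] [321.85500761 161.12713577] [321.93930088 160.77508863]
side [307 200] [346.8949112  239.96653548] [347.12822983 237.49783391]
```

View pics/press.png

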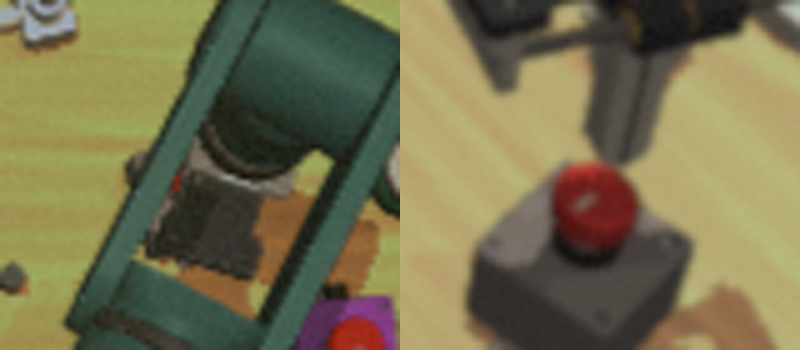

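The fingertips show above or behind the red head in side, at about (349,232), where the TCP should project to (347,240). There is no contact yet, so I keep going down in small steps and watch the force.

Call:
step_arm(series=[[-1,0,0,2,0],[-1,0,0,4,0],[-1,0,0,4,0]])

```text
time: 7.4
tool_pos: [0.629, -0.26, 0.0801]
ee_rot: [-3.141, -0.0, 1.27]
wrist_force: [0.2, -0.1, -0.0]
width: 0.0007
```

Call:
step_arm(series=[[-1,0,0,2,0],[-1,0,0,4,0],[-1,0,0,4,0]])

```text
time: 7.78
tool_pos: [0.629, -0.26, 0.0761]
ee_rot: [-3.141, -0.0, 1.27]
wrist_force: [1.0, -0.3, 0.6]
width: 0.0006
```

Run:
```python
from h import *
o=robot.get_obs()
s=snap('side');u=np.array([347,225])
w=cv2.resize(s['pixels'][u[1]-45:u[1]+45,u[0]-55:u[0]+55],None,fx=7,fy=7,interpolation=cv2.INTER_CUBIC)
w=cv2.cvtColor(w,cv2.COLOR_RGB2BGR)
for p,c in((o['tool_pos'],(0,255,0)),([.629,-.259,.092],(255,255,0)),([.629,-.259,.11],(255,0,0))):
    q=((proj(s,p)-(u-[55,45])+.5)*7).astype(int);cv2.circle(w,tuple(int(i) for i in q),5,c,1)
cv2.imwrite('pics/press2.png',w)
print(o['joint_positions'])
for l in('stop_head',):print(models.pinpoint(s,l))
```

```text
[-4.75211661e-01  4.11248111e-01  1.16705799e+00  9.58139624e-05
  1.56390172e+00 -1.74419214e-01]
[{'position': [0.5128, -0.3709, 0.095], 'p': 0.8}, {'position': [0.6284, -0.2594, 0.0975], 'p': 0.52}]
```

View pics/press2.png

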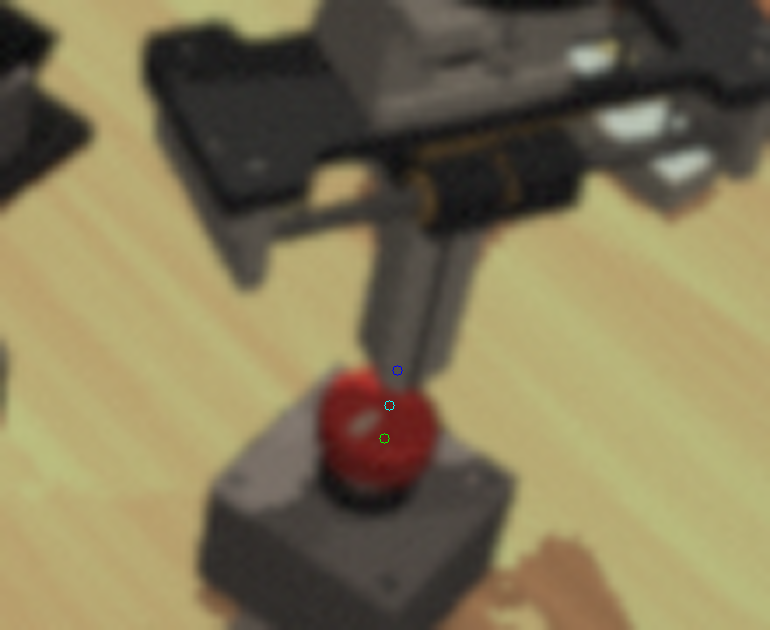

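The fingers overlay the head's top edge, with the tip at about (350,235), so they are still above it. The real tips look about 20 mm higher than the reported TCP. I continue down to contact.

Call:
step_arm(series=[[-1,0,0,2,0],[-1,0,0,4,0],[-1,0,0,4,0]])

```text
time: 8.25
tool_pos: [0.629, -0.26, 0.0721]
ee_rot: [-3.141, -0.0, 1.27]
wrist_force: [0.2, -0.5, 0.2]
width: 0.0003
```

Call:
step_arm(series=[[-1,0,0,2,0],[-1,0,0,3,0],[-1,0,0,3,0]])

```text
time: 8.62
tool_pos: [0.6291, -0.26, 0.0693]
ee_rot: [-3.141, -0.0, 1.27]
wrist_force: [0.3, -0.2, -0.3]
width: 0.0003
```

Call:
step_arm(series=[[-1,0,0,2,0],[-1,0,0,3,0],[-1,0,0,3,0]])

```text
time: 9.0
tool_pos: [0.6291, -0.26, 0.0662]
ee_rot: [-3.141, -0.0, 1.27]
wrist_force: [-0.4, 0.5, 0.6]
width: 0.0004
```

Call:
step_arm(series=[[-1,0,0,1.5,0],[-1,0,0,3,0],[-1,0,0,3,0]])

```text
time: 9.38
tool_pos: [0.6291, -0.26, 0.0632]
ee_rot: [-3.141, -0.0, 1.27]
wrist_force: [-1.0, 0.4, -1.7]
width: 0.0005
```

Run:
```python
from h import *
o=robot.get_obs();print(o['tool_pos'],o['wrist_force'],o['wrist_torque'])
s=snap('side');u=np.array([347,232])
w=cv2.resize(s['pixels'][u[1]-30:u[1]+30,u[0]-40:u[0]+40],None,fx=9,fy=9,interpolation=cv2.INTER_CUBIC)
cv2.imwrite('pics/press3.png',cv2.cvtColor(w,cv2.COLOR_RGB2BGR))
```

```text
[ 0.62908283 -0.25996083  0.06318404] [-1.04457338  0.43953292 -1.71342784] [-0.06883222  0.09797585  0.02024476]
```

View pics/press3.png

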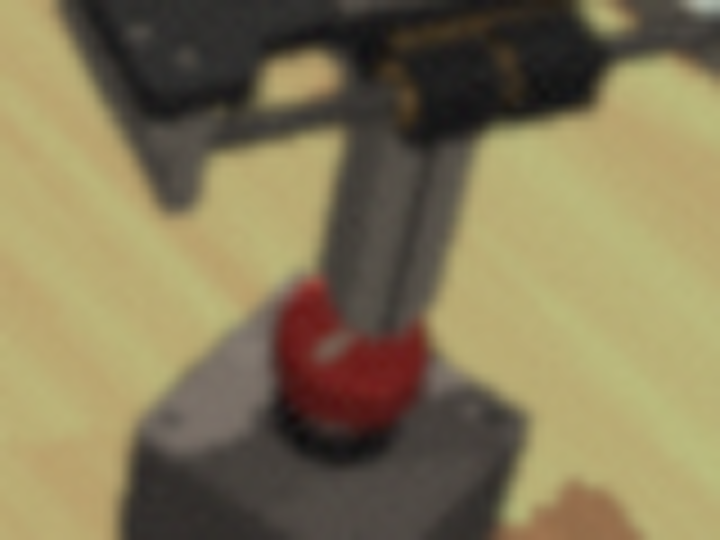

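The tips are over the head's top disc at about (350,239), close to its centre and near contact.

Call:
step_arm(series=[[-1,0,0,1.5,0],[-1,0,0,3,0],[-1,0,0,3,0]])

```text
time: 9.8
tool_pos: [0.629, -0.26, 0.0602]
ee_rot: [-3.141, -0.0, 1.27]
wrist_force: [0.4, -0.2, 0.9]
width: 0.0005
```

Call:
step_arm(series=[[-1,0,0,1.5,0],[-1,0,0,3,0],[-1,0,0,3,0]])

```text
time: 10.18
tool_pos: [0.6293, -0.2602, 0.0578]
ee_rot: [3.141, 0.0, 1.27]
wrist_force: [-0.9, -0.1, 1.4]
width: 0.0004
```

Call:
step_arm(series=[[-1,0,0,1.5,0],[-1,0,0,3,0],[-1,0,0,3,0]])

```text
time: 10.55
tool_pos: [0.6294, -0.2602, 0.0548]
ee_rot: [3.141, 0.0, 1.27]
wrist_force: [-1.4, 0.7, 4.2]
width: 0.0006
```

Call:
step_arm(series=[[-1,0,0,1,0],[-1,0,0,2,0],[-1,0,0,2,0]])

```text
time: 10.92
tool_pos: [0.6294, -0.2602, 0.0533]
ee_rot: [3.141, 0.0, 1.27]
wrist_force: [-1.7, 0.5, 5.2]
width: 0.0008
```

Call:
step_arm(series=[[-1,0,0,1,0],[-1,0,0,2,0],[-1,0,0,2,0]])

```text
time: 11.3
tool_pos: [0.6296, -0.2602, 0.0531]
ee_rot: [3.14, 0.0, 1.27]
wrist_force: [-4.4, 2.4, 10.5]
width: 0.0007
```

The force rose to 10 N with no further travel, so the button is fully down. I release it upwards, open the jaws and check where the open tips really are.

Call:
step_arm(series=[[-1,0,0,-10,0],[-1,0,0,-30,0],[1,0,0,-55,0],[1,0,0,-55,0],[1,0,0,-55,0],[1,0,0,-55,0],[1,0,0,-55,0],[1,0,0,-55,0]])

```text
time: 12.3
tool_pos: [0.629, -0.2599, 0.1048]
ee_rot: [-3.141, -0.0, 1.27]
wrist_force: [-0.2, -1.1, 0.4]
width: 0.0573
```

Run:
```python
from h import *
o=robot.get_obs();print(o['tool_pos'],o['ee_rot'],o['width'],o['wrist_force'])
s=snap('side');u=np.array([347,225])
w=cv2.resize(s['pixels'][u[1]-45:u[1]+45,u[0]-55:u[0]+55],None,fx=7,fy=7,interpolation=cv2.INTER_CUBIC)
w=cv2.cvtColor(w,cv2.COLOR_RGB2BGR)
y=np.array([np.sin(1.27),-np.cos(1.27),0])
t=o['tool_pos']
for dz in(0,.02,.033):
  for k,c in((0,(0,255,0)),(.047,(255,0,0)),(-.047,(255,255,0))):
    q=((proj(s,t+y*k+[0,0,dz])-(u-[55,45])+.5)*7).astype(int);cv2.circle(w,tuple(int(i) for i in q),5,c,1)
cv2.imwrite('pics/open.png',w)
h=cv2.cvtColor(s['pixels'],cv2.COLOR_RGB2HSV)
m=(((h[...,0]<6)|(h[...,0]>172))&(h[...,1]>170)&(h[...,2]>90)).astype(np.uint8)
k,_,st,c=cv2.connectedComponentsWithStats(m);print([(st[i],c[i]) for i in range(1,k) if st[i,4]>60])
```

```text
[ 0.62895073 -0.25992667  0.10481106] [-3.14055182e+00 -2.69989588e-04  1.27000863e+00] 0.05730143653807836 [-0.18009985 -1.0747853   0.42864695]
[(array([338, 233,  16,  14, 140], dtype=int32), array([345.87857143, 239.4       ])), (array([330, 293,  21,  19, 259], dtype=int32), array([340.21621622, 301.98069498]))]
```

View pics/open.png

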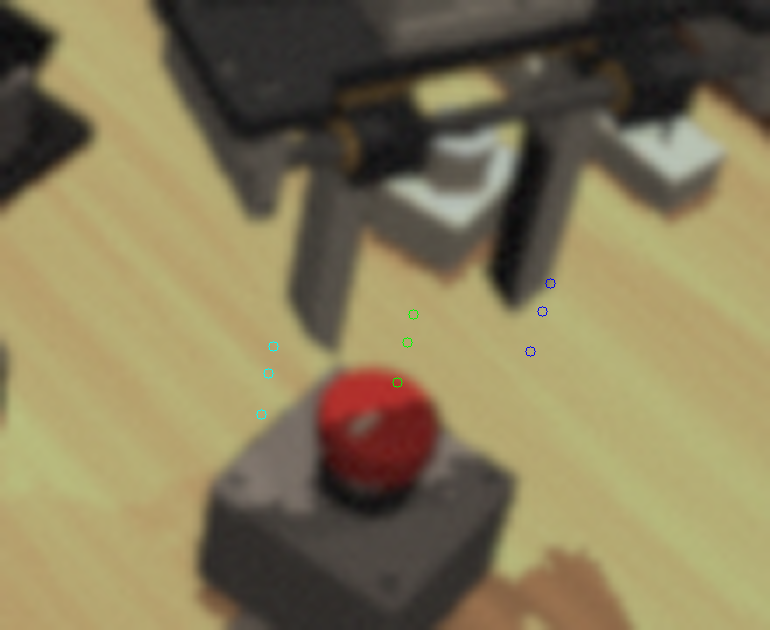

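The open tips are at (325,345) and (510,300). They match the markers drawn 33 mm above the reported TCP, so the true tip height is the reported z plus about 33 mm. The head has sprung up: its red blob is back at the same place in the picture. I go down to grip it.

Call:
step_arm(series=[[1,0,0,0,0],[1,0,0,0,0],[1,0,0,20,0],[1,0,0,45,0],[1,0,0,65,0],[1,0,0,72,0],[1,0,0,72,0]])

```text
time: 13.22
tool_pos: [0.6289, -0.2599, 0.0327]
ee_rot: [-3.14, -0.0, 1.27]
wrist_force: [0.4, 0.1, -0.1]
width: 0.0938
```

Call:
step_arm(series=[[-1,0,0,0,0],[-1,0,0,0,0],[-1,0,0,0,0],[-1,0,0,0,0],[-1,0,0,0,0],[-1,0,0,0,0],[-1,0,0,0,0]])

```text
time: 14.1
tool_pos: [0.6258, -0.259, 0.0323]
ee_rot: [-3.133, -0.0, 1.27]
wrist_force: [-6.9, 1.9, 1.0]
width: 0.0389
```

Call:
step_arm(series=[[-1,0,-3,0,0],[-1,0,-3,0,9],[-1,0,-3,0,18],[-1,0,-3,0,27],[-1,0,-3,0,36],[-1,0,-3,0,40],[-1,0,-3,0,40]])

```text
time: 14.98
tool_pos: [0.6263, -0.2592, 0.0335]
ee_rot: [3.142, -0.0, 0.573]
wrist_force: [-1.3, -0.7, 0.2]
width: 0.0391
```

```bash
python3 -c "
from h import *
o=robot.get_obs();print(o)"
```

```text
{'time': 14.975, 'joint_positions': array([-4.76045024e-01,  4.27946960e-01,  1.23038632e+00, -1.80356019e-05,
        1.48318827e+00,  5.22168934e-01]), 'qvel': array([ 9.37119022e-05, -6.67858280e-04, -7.08701140e-04,  4.99993516e-04,
        4.34315069e-04, -1.57842851e-02]), 'joint_torque': array([  0.38199957, -46.93980575, -29.6145469 ,   0.22910235,
        -0.42910972,   0.07353542]), 'tool_pos': array([ 0.62628135, -0.25923447,  0.03346449]), 'ee_rot': array([ 3.14152207e+00, -1.98902127e-05,  5.72583946e-01]), 'wrist_force': array([-1.29058406, -0.65229622,  0.24611711]), 'wrist_torque': array([ 0.02222381,  0.43356089, -0.05772355]), 'width': 0.03908258104012969}
```

Call:
step_arm(series=[[-1,0,0,0,3],[-1,0,0,0,6],[-1,0,0,0,9],[-1,0,0,0,9]])

```text
time: 15.48
tool_pos: [0.6271, -0.259, 0.0335]
ee_rot: [3.141, -0.001, 0.418]
wrist_force: [0.4, 1.4, -2.0]
width: 0.0389
```

```bash
python3 -c "
from h import *
o=robot.get_obs();print(o['ee_rot'],o['wrist_torque'],o['wrist_force'],o['joint_torque'][5])"
```

```text
[ 3.14087538e+00 -1.37917525e-03  4.17774682e-01] [-0.03307841 -0.0189142   0.52749827] [ 0.38891677  1.4195318  -2.02101365] 0.6667912937700748
```

The torque rose to about 0.5–0.67 N m after 0.85 rad of turning, so the head is at its hard stop. Release, rise, and go above the grinder.

Call:
step_arm(series=[[1,0,0,0,0],[1,0,0,0,0],[1,0,0,0,0],[1,0,0,-40,0],[1,0,0,-100,0],[1,0,0,-160,0],[1,11,-60,-160,4],[1,22,-119,-160,8],[1,33,-180,-160,12],[1,44,-238,-160,14],[1,44,-238,-160,14],[1,44,-238,-160,14],[1,44,-238,-160,14]])

```text
time: 17.1
tool_pos: [0.5709, -0.0251, 0.1932]
ee_rot: [3.141, 0.0, 0.169]
wrist_force: [-0.3, -0.5, -0.4]
width: 0.0937
```

Run:
```python
from h import *
o=robot.get_obs();print(o['tool_pos'],o['ee_rot'],o['width'],o['joint_positions'])
s=snap('side');u=np.array([275,170])
w=cv2.resize(s['pixels'][u[1]-60:u[1]+60,u[0]-70:u[0]+70],None,fx=5,fy=5,interpolation=cv2.INTER_CUBIC)
w=cv2.cvtColor(w,cv2.COLOR_RGB2BGR)
yw=o['ee_rot'][2];y=np.array([np.sin(yw),-np.cos(yw),0])
t=o['tool_pos']+[0,0,.033]
for p,c in((t,(0,255,0)),(t+y*.047,(255,0,0)),(t-y*.047,(255,255,0)),([.577,-.0225,.0965],(0,0,255)),([.571,-.0235,.1016],(0,255,255))):
    q=((proj(s,p)-(u-[70,60])+.5)*5).astype(int);cv2.circle(w,tuple(int(i) for i in q),5,c,1)
cv2.imwrite('pics/above.png',w)
h=cv2.cvtColor(s['pixels'],cv2.COLOR_RGB2HSV)
```

```text
[ 0.57094224 -0.02506872  0.19321189] [3.14136117e+00 3.40020517e-04 1.68605286e-01] 0.09374784026165747 [-1.42862090e-01  1.32622739e-01  1.28018304e+00 -3.28652356e-04
  1.72903959e+00  1.25927716e+00]
```

View pics/above.png

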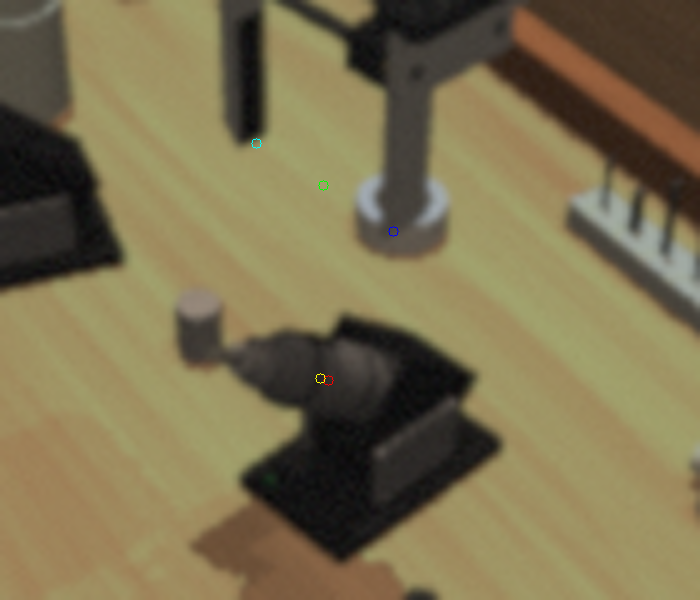

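The markers with the 33 mm correction match both tips. The grasp target on the grinder body, at (321,378) in the crop, is right. Descend and grip.

Call:
step_arm(series=[[1,0,-1.5,40,0],[1,0,-1.5,90,0],[1,0,-1.5,125,0],[1,0,-1.5,144,0],[1,0,-1.5,144,0],[1,0,-1.5,144,0]])

```text
time: 17.9
tool_pos: [0.5719, -0.0227, 0.0514]
ee_rot: [3.141, -0.003, 0.17]
wrist_force: [-0.4, 0.4, 1.1]
width: 0.0941
```

Call:
step_arm(series=[[-1,0,0,0,0],[-1,0,0,0,0],[-1,0,0,0,0],[-1,0,0,0,0],[-1,0,0,0,0],[-1,0,0,0,0],[-1,0,0,0,0]])

```text
time: 18.77
tool_pos: [0.5704, -0.0219, 0.0494]
ee_rot: [-3.141, 0.0, 0.171]
wrist_force: [0.2, 0.7, 0.6]
width: 0.0392
```

Call:
step_arm(series=[[-1,-8,0,-6.5,0],[-1,-15,0,-13,0],[-1,-15,0,-13,0]])

```text
time: 19.15
tool_pos: [0.5548, -0.025, 0.063]
ee_rot: [3.141, 0.001, 0.17]
wrist_force: [0.4, 0.5, -2.6]
width: 0.0395
```

Call:
step_arm(series=[[-1,-8,0,-6.5,0],[-1,-15,0,-13,0],[-1,-23,0,-19.5,0],[-1,-31,0,-26,0],[-1,-38,0,-32,0],[-1,-46,0,-38.5,0],[-1,-54,0,-45,0],[-1,-61,0,-51,0],[-1,-69,0,-60,0],[-1,-69,0,-60,0]])

```text
time: 20.4
tool_pos: [0.488, -0.0366, 0.1238]
ee_rot: [3.141, -0.002, 0.17]
wrist_force: [0.3, -0.1, -3.8]
width: 0.0393
```

Call:
step_arm(series=[[-1,-30,0,-10,0],[-1,-60,0,-20,0],[-1,-60,0,-20,0],[-1,-60,0,-20,0]])

```text
time: 20.9
tool_pos: [0.429, -0.0465, 0.1424]
ee_rot: [-3.142, -0.001, 0.17]
wrist_force: [-1.1, 0.6, -3.5]
width: 0.0391
```

```bash
cat > look.py <<'E'
import sys
from h import *
o=robot.get_obs();print(o['tool_pos'],o['ee_rot'],o['width'],o['wrist_force'],o['wrist_torque'])
s=snap('side');t=o['tool_pos']+[0,0,.033+.019]
u=proj(s,t).astype(int);H,W=70,90
u[1]=max(u[1],H)
w=cv2.resize(s['pixels'][u[1]-H:u[1]+H,u[0]-W:u[0]+W],None,fx=4,fy=4,interpolation=cv2.INTER_CUBIC)
w=cv2.cvtColor(w,cv2.COLOR_RGB2BGR)
yw=o['ee_rot'][2];d=np.array([-np.cos(yw),-np.sin(yw),0])
for e,c in((0,(0,255,0)),(40,(0,0,255))):
  a=d*np.cos(np.radians(e))+[0,0,np.sin(np.radians(e))]
  for r in (-.103,0,.087):
    q=((proj(s,t+a*r)-(u-[W,H])+.5)*4).astype(int);cv2.circle(w,tuple(int(i) for i in q),4,c,1)
cv2.imwrite('pics/'+sys.argv[1],w);print('crop origin',u-[W,H])
E
python3 look.py held.png
```

```text
[ 0.42896788 -0.04654469  0.14237856] [-3.14152712e+00 -8.09941688e-04  1.70407615e-01] 0.039090368430349444 [-1.09462198  0.64556432 -3.46110145] [-0.06998903  0.15565297  0.01670406]
crop origin [131 114]
```

View pics/held.png

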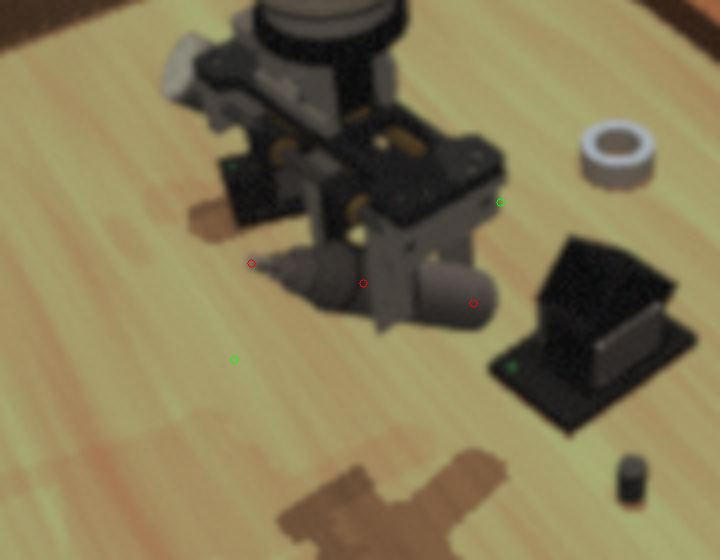

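The grinder is still at 40° in the grip: its nose and base match the red 40° markers at (251,263) and (473,303). I will level it by lowering its base end on the empty fixed cup's upper lip (z about 0.103, about 60 mm behind the grip), which leaves the fingers clear of the bench.

Call:
step_arm(series=[[-1,0,0,-25,0],[-1,40,0,-25,0],[-1,80,0,-25,0],[-1,110,0,-25,0],[-1,125,0,-25,0],[-1,125,0,-10,0],[-1,125,0,5,0],[-1,125,0,5,0]])

```text
time: 21.95
tool_pos: [0.5492, -0.0253, 0.1348]
ee_rot: [-3.14, 0.005, 0.17]
wrist_force: [0.4, 0.8, -4.0]
width: 0.0395
```

Call:
step_arm(series=[[-1,0,0,5,0],[-1,0,0,10,0],[-1,0,0,15,0],[-1,0,0,20,0],[-1,0,0,20,0]])

```text
time: 22.58
tool_pos: [0.5526, -0.0254, 0.1179]
ee_rot: [3.141, -0.002, 0.17]
wrist_force: [1.5, 0.3, -0.9]
width: 0.0393
```

Call:
step_arm(series=[[-1,0,0,4,0],[-1,0,0,8,0],[-1,0,0,12,0],[-1,0,0,16,0],[-1,0,0,16,0]])

```text
time: 23.2
tool_pos: [0.5516, -0.0253, 0.1007]
ee_rot: [-3.141, 0.0, 0.17]
wrist_force: [1.7, -0.0, -1.0]
width: 0.0393
```

Call:
step_arm(series=[[-1,0,0,5,0],[-1,0,0,10,0],[-1,0,0,15,0],[-1,0,0,20,0],[-1,0,0,25,0],[-1,0,0,29,0],[-1,0,0,29,0]])

```text
time: 24.08
tool_pos: [0.5514, -0.0254, 0.0718]
ee_rot: [-3.141, 0.001, 0.17]
wrist_force: [-1.4, -1.4, 0.2]
width: 0.0392
```

```bash
python3 look.py lev.png
```

```text
[ 0.55143923 -0.02536069  0.07182533] [-3.14125068e+00  7.56558116e-04  1.70374141e-01] 0.03919350326579154 [-1.35576323 -1.39262757  0.15765954] [-0.08162049  0.25230877 -0.00873211]
crop origin [172 112]
```

View pics/lev.png

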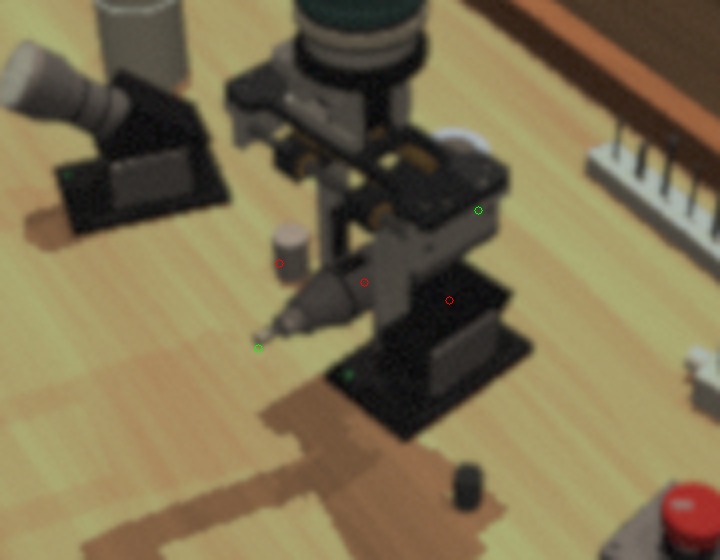

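The nose tip is at (262,338) and the level marker at (258,348), so a few degrees remain nose-up. I press 4 mm more, then lift clear.

Call:
step_arm(series=[[-1,0,0,2,0],[-1,0,0,4,0],[-1,0,0,4,0],[-1,0,0,-10,0],[-1,0,0,-40,0],[-1,-20,0,-90,0],[-1,-60,0,-130,0],[-1,-100,0,-160,0],[-1,-100,0,-180,0],[-1,-100,0,-180,0],[-1,-100,0,-180,0],[-1,-100,0,-180,0]])

```text
time: 25.62
tool_pos: [0.4528, -0.0421, 0.2506]
ee_rot: [-3.14, 0.003, 0.171]
wrist_force: [0.2, -0.2, -3.1]
width: 0.0389
```

```bash
sed -i 's/(40,(0,0,255))/(6,(0,0,255))/' look.py; python3 look.py lift.png
```

```text
[ 0.45276464 -0.04210872  0.25056161] [-3.14007543  0.00332678  0.17073414] 0.038944535253109355 [ 0.17832309 -0.21645305 -3.08093193] [-0.00998474  0.26416735  0.01726716]
crop origin [136  70]
```

View pics/lift.png

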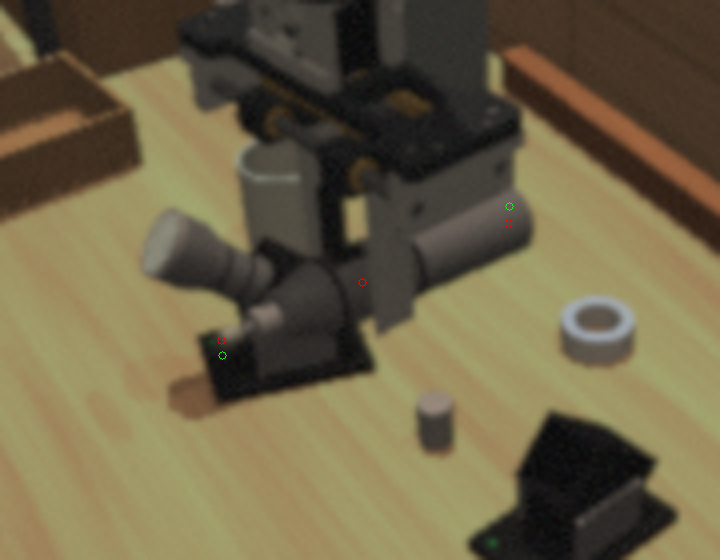

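It held its attitude on lifting, about 6° nose-up: nose tip (224,338) and base (512,222) match the red 6° markers. I return to the lip and press 6 mm further.

Call:
step_arm(series=[[-1,40,0,30,0],[-1,90,0,60,0],[-1,100,0,110,0],[-1,100,0,150,0],[-1,100,0,175,0],[-1,100,0,182,0],[-1,100,0,186,0],[-1,100,0,190,0],[-1,100,0,190,0]])

```text
time: 26.8
tool_pos: [0.5527, -0.0256, 0.0637]
ee_rot: [3.141, -0.003, 0.17]
wrist_force: [-1.8, -0.6, 0.7]
width: 0.0389
```

Call:
step_arm(series=[[-1,0,0,-10,0],[-1,0,0,-40,0],[-1,-20,0,-90,0],[-1,-60,0,-130,0],[-1,-100,0,-160,0],[-1,-100,-60,-190,0],[-1,-100,-120,-190,0],[-1,-100,-120,-190,0],[-1,-100,-120,-190,0],[-1,-100,-120,-190,0],[-1,-100,-120,-190,0]])

```text
time: 28.18
tool_pos: [0.433, 0.0748, 0.252]
ee_rot: [-3.142, 0.001, 0.168]
wrist_force: [-0.5, -0.3, -3.6]
width: 0.0391
```

```bash
python3 look.py lift2.png
```

```text
[0.4329532  0.07482594 0.25203287] [-3.14154944e+00  9.10628125e-04  1.68260672e-01] 0.03905088689036209 [-0.53121739 -0.27843639 -3.56492912] [-0.01998256  0.26094811 -0.05072803]
crop origin [102  46]
```

View pics/lift2.png

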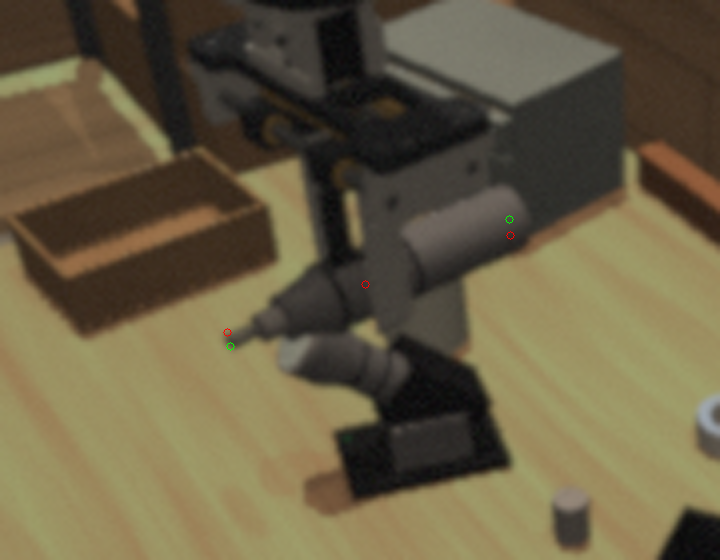

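Nose tip (233,343) and base (512,216) now match the green level markers within about 1–2°. The torch is still in its cup. I hold still, check the rest numerically and hand in.

Call:
step_arm(series=[[-1,0,0,0,0],[-1,0,0,0,0],[-1,0,0,0,0],[-1,0,0,0,0]])

```text
time: 28.72
tool_pos: [0.4328, 0.0759, 0.2525]
ee_rot: [-3.141, -0.0, 0.171]
wrist_force: [-0.1, 0.1, -4.2]
width: 0.0392
```

Run:
```python
from h import *
np.set_printoptions(precision=3,suppress=True)
a=cv2.cvtColor(cv2.imread('pics/side0.png'),cv2.COLOR_BGR2RGB)
s=snap('side')
for l in('grinder_mid','torch_mid','stop_head','tape','mug','casting','tin','socket','pin','wrench'):
    print(l,[(round(d['p'],2),np.array(d['position'])) for d in models.pinpoint(s,l)[:3]])
# white mark direction on the head before/after
for im in(a,s['pixels']):
    g=im[230:250,336:358].astype(int);m=(g.min(2)>95)&(np.hypot(*(np.indices(g.shape[:2])-np.array([7.5,10])[:,None,None]))<7)
    r,c=np.nonzero(m);P=np.array([ray(s,x+336,y+230,.092)[:2] for y,x in zip(r,c)])
    if len(P)>3:
        w,v=np.linalg.eigh(np.cov(P.T));print(len(P),'mark',P.mean(0),np.degrees(np.arctan2(v[1,1],v[0,1]))%180)
o=robot.get_obs();print(o['tool_pos'],o['width'],o['wrist_force'],o['qvel'],o['time'])
robot.close_job()
```

```text
grinder_mid [(0.56, array([0.444, 0.074, 0.302]))]
torch_mid [(0.55, array([0.512, 0.284, 0.082]))]
stop_head [(0.72, array([0.615, 0.42 , 0.002])), (0.7, array([ 0.514, -0.373,  0.096])), (0.55, array([ 0.626, -0.257,  0.092]))]
tape [(0.73, array([0.758, 0.153, 0.001]))]
mug [(0.65, array([0.616, 0.425, 0.001]))]
casting [(0.74, array([ 0.771, -0.154, -0.001]))]
tin [(0.91, array([ 0.648, -0.431, -0.002])), (0.2, array([ 0.625, -0.259,  0.096]))]
socket [(0.66, array([ 0.588,  0.128, -0.003]))]
pin [(0.67, array([ 0.559, -0.126, -0.003]))]
wrench [(0.69, array([ 0.305, -0.33 ,  0.002])), (0.58, array([ 0.561, -0.127, -0.006]))]
4 mark [ 0.617 -0.26 ] 25.29441283461935
[0.433 0.076 0.252] 0.03900415296479653 [ 0.007 -0.507 -2.702] [-0.    -0.     0.001 -0.001  0.     0.001] 29.275
the job is handed in; nothing more can be done
```

I pressed and reset the stop button, drew the grinder out of its cup and levelled it. I handed the job in at 29.3 s, with the grinder held still in the gripper.

- **Press:** I pushed the button on the grey box down until the force rose from 5 to 10 N with no further travel. It then sprang back up, with the red head at the same place in the picture as before.
- **Reset:** I twisted the head clockwise 0.85 rad, until the wrist torque jumped to about 0.5 N m, which is the hard stop.
- **Grinder:** I drew it out along its axis with no visible effect on the cup. The tool can only turn about its own vertical axis. So I levelled the grinder by lowering its base end on the lip of its own empty, fixed cup, in two passes. The first pass left it about 6° nose-up.
- **Last checks:**
  - The grinder looked level to about 1–2° in the picture.
  - The network put its middle at z = 0.30 m.
  - The opening was 39 mm, and the wrist carried about 3 N (its weight).
  - The torch and the other things were within about 6 mm of where they started.

**Checks that failed or disagreed:**
- The true fingertips were about 33 mm higher than the reported TCP. I found this in the pictures, confirmed it at contact with the button, and corrected for it afterwards.
- My last check of the white mark's angle gave no result for the final picture because there were too few pixels. The reset therefore rests on the torque and angle readings.

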